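# Find the spacer that fits the welding fixture and lock it under the hold-down

## Task

One of the three green spacer blocks just fills the gap between the blue front fence and the steel bar in the welding fixture; the next thinner one rattles and a thicker one does not go in. Find that spacer, trying them for fit if need be, push it down to the plate with its length along the gap and level with the middle of the fence, then swing the red hold-down arm all the way over it until it stops, and let go. The two other spacers must end standing upright on the bench, off the fixture plate, and the jar and the tub must be left alone.

Things in the scene. Friction and masses are not known exactly. Their poses are not given: they have to be found in the camera images.
- jig: welding fixture: dark steel plate with blue fences, fixed. Origin at bench level below the middle of the front fence's inner face; x away from the robot across the gap, y along the gap, z up. Plate 12 mm thick, x -60 to 236, y -120 to 120 mm. Front fence x -22 to 0, y -65 to 65, rear stop x 82 to 104; tops of fence, stop and bars 30 mm above the plate (42 above the bench)
- gap_edge (a point): point on the plate top at the middle of the front fence's inner face (12 mm above the fixture's origin), fixture axes. From here the gap runs in +x to the bar: 30, 36 or 42 mm wide (82 mm minus the bar's width), 30 deep, open at its ends, steep lead-in bevels at its mouth (2.5 mm wide, 6 high). The right spacer has 2 mm of play in all, the next thinner one 8 mm
- bar_seat (a point): point on the plate at the foot of the rear stop's face (fixture x 82, y 0 mm), fixture axes: the origin of the bar that lies in the fixture is here
- spacer_a: green plastic spacer block standing on the bench, flat sides, 90 mm long, 70 high, 0.2 to 0.45 kg. Thickness 28, 34 or 40 mm: the three spacers have one of these each, unmarked; which is which has to be felt or seen. Origin: centre of its underside; x along its length, y across its thickness, z up.
- spacer_b: green plastic spacer block standing on the bench, flat sides, 90 mm long, 70 high, 0.2 to 0.45 kg. Thickness 28, 34 or 40 mm: the three spacers have one of these each, unmarked; which is which has to be felt or seen. Origin: centre of its underside; x along its length, y across its thickness, z up.
- spacer_c: green plastic spacer block standing on the bench, flat sides, 90 mm long, 70 high, 0.2 to 0.45 kg. Thickness 28, 34 or 40 mm: the three spacers have one of these each, unmarked; which is which has to be felt or seen. Origin: centre of its underside; x along its length, y across its thickness, z up.
- bar_1: steel bar bolted down along the fixture's y, 150 mm long, 30 high, 40, 46 or 52 wide (one each, not told which). One of three lies in the fixture, two wait behind the rear stop. Origin: on the plate, middle of the lower edge on its far (+x) side; it extends to -x from there. Upper edge at the gap is bevelled (2.5 mm wide, 6 high). Cannot move.
- bar_2: steel bar bolted down along the fixture's y, 150 mm long, 30 high, 40, 46 or 52 wide (one each, not told which). One of three lies in the fixture, two wait behind the rear stop. Origin: on the plate, middle of the lower edge on its far (+x) side; it extends to -x from there. Upper edge at the gap is bevelled (2.5 mm wide, 6 high). Cannot move.
- bar_3: steel bar bolted down along the fixture's y, 150 mm long, 30 high, 40, 46 or 52 wide (one each, not told which). One of three lies in the fixture, two wait behind the rear stop. Origin: on the plate, middle of the lower edge on its far (+x) side; it extends to -x from there. Upper edge at the gap is bevelled (2.5 mm wide, 6 high). Cannot move.
- hold_down (a joint): turn of the red hold-down arm, rad: at 0 it points to the fixture's -x, grows counterclockwise seen from above, at 1.571 it meets its stop, pointing to the fixture's -y, along the gap over the spacer. Range -0.7 to 1.571, starts -0.5 to 0.3, stays where left; about 1 N at the knob turns it. A spacer that is not fully down blocks it.
- hold_down_knob (a point): on the axis of the black upright round knob on the hold-down arm (20 mm diameter, 65 mm from the pivot), 123 mm above the bench; the knob runs from 98 to 140 mm above it. Pinch it or push it
- hold_down_pivot (a point): on the pivot axis of the hold-down arm (fixture x 18, y 85 mm), at the arm's underside, 88 mm above the bench, 6 mm above a seated spacer's top. The arm is 24 mm wide, 10 thick, reaches 85 from here; below it a round post of 26 mm diameter
- flux_jar: jar, 72 mm diameter, 90 mm high, origin under its centre; leave it alone
- tub: open white tub, 120 mm diameter, 110 mm high, origin under its centre; leave it alone

How it is judged (in metres and radians):
On the way, in this order (a step that is already met when the one before it is completed fails the run):
1. the spacer that just fills the gap stands on the plate in the gap (((horizontal distance between bar_1 and bar_seat below 0.02 m and z of spacer_b in the frame of jig between 0.009 and 0.016 m and x of spacer_b in the frame of jig between 0.006 and 0.036 m and y of spacer_b in the frame of jig between -0.02 and 0.02 m and angle between spacer_b's own z axis and vertical below 0.06 rad and angle between the x axis of spacer_b and the y axis of jig, either way round below 0.1 rad) or (horizontal distance between bar_2 and bar_seat below 0.02 m and z of spacer_c in the frame of jig between 0.009 and 0.016 m and x of spacer_c in the frame of jig between 0.006 and 0.036 m and y of spacer_c in the frame of jig between -0.02 and 0.02 m and angle between spacer_c's own z axis and vertical below 0.06 rad and angle between the x axis of spacer_c and the y axis of jig, either way round below 0.1 rad) or (horizontal distance between bar_3 and bar_seat below 0.02 m and z of spacer_a in the frame of jig between 0.009 and 0.016 m and x of spacer_a in the frame of jig between 0.006 and 0.036 m and y of spacer_a in the frame of jig between -0.02 and 0.02 m and angle between spacer_a's own z axis and vertical below 0.06 rad and angle between the x axis of spacer_a and the y axis of jig, either way round below 0.1 rad))), for 0.2 s.
2. the hold-down arm is swung over it to its stop (value of joint hold_down above 1.45 rad and ((horizontal distance between bar_1 and bar_seat below 0.02 m and z of spacer_b in the frame of jig between 0.009 and 0.016 m and x of spacer_b in the frame of jig between 0.006 and 0.036 m and y of spacer_b in the frame of jig between -0.02 and 0.02 m and angle between spacer_b's own z axis and vertical below 0.06 rad and angle between the x axis of spacer_b and the y axis of jig, either way round below 0.1 rad) or (horizontal distance between bar_2 and bar_seat below 0.02 m and z of spacer_c in the frame of jig between 0.009 and 0.016 m and x of spacer_c in the frame of jig between 0.006 and 0.036 m and y of spacer_c in the frame of jig between -0.02 and 0.02 m and angle between spacer_c's own z axis and vertical below 0.06 rad and angle between the x axis of spacer_c and the y axis of jig, either way round below 0.1 rad) or (horizontal distance between bar_3 and bar_seat below 0.02 m and z of spacer_a in the frame of jig between 0.009 and 0.016 m and x of spacer_a in the frame of jig between 0.006 and 0.036 m and y of spacer_a in the frame of jig between -0.02 and 0.02 m and angle between spacer_a's own z axis and vertical below 0.06 rad and angle between the x axis of spacer_a and the y axis of jig, either way round below 0.1 rad))), for 0.2 s.
At the end, for the whole second after the job is handed in: Spacer 2 mm thinner than the gap at rest in it: underside within 4 mm of plate, 20 mm of fence middle, upright within 0.06 rad, length along gap within 0.1 rad; hold-down within 0.12 rad of its stop over it; other two spacers stand at rest on bench, off the plate, upright within 0.15 rad (value of joint hold_down above 1.45 rad and ((horizontal distance between bar_1 and bar_seat below 0.02 m and z of spacer_b in the frame of jig between 0.009 and 0.016 m and x of spacer_b in the frame of jig between 0.006 and 0.036 m and y of spacer_b in the frame of jig between -0.02 and 0.02 m and angle between spacer_b's own z axis and vertical below 0.06 rad and angle between the x axis of spacer_b and the y axis of jig, either way round below 0.1 rad and linear speed of each of spacer_b, spacer_a, spacer_c below 0.02 m/s and height (world z) of each of spacer_a, spacer_c below 0.006 m and angle between each of spacer_a, spacer_c's own z axis and vertical below 0.15 rad) or (horizontal distance between bar_2 and bar_seat below 0.02 m and z of spacer_c in the frame of jig between 0.009 and 0.016 m and x of spacer_c in the frame of jig between 0.006 and 0.036 m and y of spacer_c in the frame of jig between -0.02 and 0.02 m and angle between spacer_c's own z axis and vertical below 0.06 rad and angle between the x axis of spacer_c and the y axis of jig, either way round below 0.1 rad and linear speed of each of spacer_c, spacer_a, spacer_b below 0.02 m/s and height (world z) of each of spacer_a, spacer_b below 0.006 m and angle between each of spacer_a, spacer_b's own z axis and vertical below 0.15 rad) or (horizontal distance between bar_3 and bar_seat below 0.02 m and z of spacer_a in the frame of jig between 0.009 and 0.016 m and x of spacer_a in the frame of jig between 0.006 and 0.036 m and y of spacer_a in the frame of jig between -0.02 and 0.02 m and angle between spacer_a's own z axis and vertical below 0.06 rad and angle between the x axis of spacer_a and the y axis of jig, either way round below 0.1 rad and linear speed of each of spacer_a, spacer_b, spacer_c below 0.02 m/s and height (world z) of each of spacer_b, spacer_c below 0.006 m and angle between each of spacer_b, spacer_c's own z axis and vertical below 0.15 rad))); the robot touches nothing.
It fails at once if the jar or the tub is moved by more than 40 mm (distance of any of flux_jar, tub from where it was at the start of the episode above 0.04 m).
It also fails if it takes over 72 s, if anything falls off the work surface, if the arm or the gripper's body presses on something with over 40 N, if the wrist force passes 120 N, or if a joint passes its speed limit or range.

## Robot

A 6-joint arm with a two-finger parallel gripper is mounted at the origin on the work surface. World frame = base frame: x ahead of the robot, y to its left, z up, the work surface at z = 0. Lengths are in mm, angles in rad, forces in N, time in s.
With the tool pointing down it reaches from about 275 to 1000 mm from the base axis. Payload 8.4 kg.
Tool frame: the origin (TCP) lies on the centre line of the jaws, within the pads' length; the fingertips stand robot.tips_ahead ahead of it and the grasp point (between the pads) is the TCP (robot.tips_ahead is the distance from the TCP to the fingertips, in mm); z points along the fingers, y is the line along which they close (so a half turn about z gives the same grasp; the last joint's range is limited). The gripper opens to 85 mm and grips with 20 to 120 N. Pads are 22 mm wide; open, the fingers measure 114 mm over their backs; the gripper's body (76 mm by 85 mm) begins 54 mm behind the grasp point. The pads swing forward as they close: fully open they stand 13 mm farther back than shut.
Start: joints at [1.312, 0.353, 1.633, -0, 1.155, -0.002], TCP at [158.74, 604.508, 250.281] pointing down, gripper open.
Joint ranges: [-2.63, 2.63], [-0.92, 2.1], [0.06, 2.66], [-1.3, 4.44], [0, 2.69], [-3.02, 3.02]. Speed limits (rad/s): [2.22, 2.22, 2.79, 3.14, 3.14, 3.14].

## Interface

Orientations are given as a unit quaternion [w, x, y, z].
In Python, from plant import status, optics, robot, cut_out, pinpoint gives the robot as it stands.
- The arm moves only by the tool move_arm, never from a script. Its argument "deltas" is a list of rows, each an object with "delta_pos": the shift along the tool's x, y, z in cm, a list of three; "turn": the turn, a rotation vector about the tool's x, y, z in degrees, a list of three; "jaw": the finger opening in cm, from 0 to 8.54. In form: [{"delta_pos": [tx, ty, tz], "turn": [wx, wy, wz], "jaw": jaw}, ...]. A call has exactly 8 rows; each row shifts and turns the commanded pose from where the row before left it, along the tool's axes as they then stand; what a row does not reach is not made up. A row lasts 1/12 s, in which the tool goes at most 41.7 mm and 7.16 degrees, less where a joint would pass 70% of its speed; a pose out of reach is approached as far as the arm can. A call with a gripper value outside its range is refused whole. The fingers move at their own pace and stop on an object; the grip force is fixed at half the most. Time passes only in rows, so rows that do not move let the fingers close, or fill a call up. It gives the time, the measured TCP pose, the force, the opening and the grip force at its end, in the units of the state.
- status.observe(): the state, without advancing time (a new reading comes with each control period).
- optics.read_camera(name): name is "scene" or "side" or "wrist"; returns (picture, depth): 400x640x3 uint8, red, green, blue; 400x640 float32, mm along the optical axis (not along the pixel's ray), 0 where there is no reading.
- optics.get_calibration(name): a dict with "fx", "fy", "cx", "cy" (pixels), "rvec" (rotation vector, rad) and "tvec" (3), from world to camera coordinates, as OpenCV has them; the wrist camera has in their place "tool_from_camera" (4x4, takes a point from camera to tool coordinates, whose origin is the TCP and whose axes are the flange's). Camera axes: x right, y down, z forward; pixel columns grow to the right and rows downward; lengths in mm; the calibration is good to about 2 mm. A picture is of the moment at which its call begins: read the wrist's pose just before it. get_calibration takes no time and is no camera call.
- robot.finish_job(): hands the job in; it is judged then, once.
Trained networks look in the newest picture that a camera, given by its name, has taken for a name from the list of things; names that differ only in an ending like _2 or _b are one class to them, and where a whole thing is asked for, a point or a joint stands for the part that bears it (a point fixed in the world has none). Each returns a list of dicts, best first, with "p" (0 to 1); they miss things now and then, are a little off and sometimes report something else, mostly with a low value. They report only what shows in the picture. A call takes as long as a camera call.
- cut_out(thing, camera): "mask" (400x640 bool, what is visible of it) and "bbox" ([left, top, right, bottom] in pixels, round what is visible of it).
- pinpoint(thing, camera): "location" ([column, row] in pixels: a listed point, or the origin of a listed thing).
The state is a dict: "time_s": time; "joints": joint angles; "qvel": joint speeds; "joint_efforts": joint torques, N m; "eef_pos": TCP position; "tcp_rot": TCP orientation; "contact_force": force on the tool from outside, world axes, zero at the start; "wrist_torque": the same for the moment, N m; "opening": finger opening in mm; "finger_force": force on a finger pad.
Only numpy, scipy, OpenCV 4.12 (cv2) and the standard library are available. Lean on these libraries where they do the work, as an engineer would, in place of code of your own. Each camera call takes 0.05 s, during which the arm holds its last target. There are 200 camera calls.

## Working session

There is one attempt and no reset: what is moved stays moved. The work goes in short steps, Python scripts to look and compute and a tool call to move; the robot and the scene stay as the last step left them, time stands still between calls to the robot, and variables do not carry over. Pictures are saved under pics/ and viewed, at most 10 in all, crops included, and the job is handed in when it is done.

Besides the shell and the picture viewer there is one more tool, called after ">>>" as name([rows], argument=value, ...), one row to a line, values as JSON. move_arm: Moves the arm, as the interface text tells. Its arguments: {"type":"object","properties":{"deltas":{"type":"array"}},"required":["deltas"]}

```bash
mkdir -p pics; ls; cat > h.py <<'E'
import numpy as np,cv2
from scipy.spatial.transform import Rotation as R
from plant import status,optics,robot,cut_out,pinpoint
def cam(name,st=None):
    c=optics.get_calibration(name); K=np.array([[c['fx'],0,c['cx']],[0,c['fy'],c['cy']],[0,0,1]])
    if 'rvec' in c:
        Rm=cv2.Rodrigues(np.array(c['rvec'],float))[0]; t=np.array(c['tvec'],float).ravel()
        return K,Rm.T,-Rm.T@t
    st=st or status.observe(); q=st['tcp_rot']; Rt=R.from_quat([q[1],q[2],q[3],q[0]]).as_matrix()
    T=np.array(c['tool_from_camera']); return K,Rt@T[:3,:3],Rt@T[:3,3]+np.array(st['eef_pos'])
def cloud(name,depth,st=None):
    K,Rm,o=cam(name,st); v,u=np.mgrid[:400,:640]
    p=np.stack([(u-K[0,2])/K[0,0]*depth,(v-K[1,2])/K[1,1]*depth,depth],-1)
    return p@Rm.T+o
def ray(name,px,z,st=None):
    K,Rm,o=cam(name,st); d=Rm@np.linalg.inv(K)@np.array([px[0],px[1],1]); return o+d*(z-o[2])/d[2]
E
python3 - <<'E'
from h import *
s=status.observe(); print({k:np.round(v,3).tolist() for k,v in s.items()},robot.tips_ahead)
ims=[]
for n in ['scene','side','wrist']:
    im,d=optics.read_camera(n); np.savez(f'{n}0.npz',im=im,d=d); cv2.imwrite(f'pics/{n}0.png',im[...,::-1])
    K,Rm,o=cam(n,s); print(n,K[0,0],o.round(),Rm[:,2].round(2))
    C=cloud(n,d,s)
    for t in ['spacer_a','flux_jar','tub','bar_1','jig']:
        for r in cut_out(t,n):
            m=r['mask']&(d>0); P=C[m]
            print(n,t,round(r['p'],2),r['bbox'], m.sum(), np.percentile(P,[2,50,98],axis=0).round().tolist() if m.sum()>5 else '')
    for t in ['gap_edge','bar_seat','hold_down_knob','hold_down_pivot','spacer_a','bar_1','jig']:
        for r in pinpoint(t,n):
            print(n,t,round(r['p'],2),np.round(r['location'],1), ray(n,r['location'],{'gap_edge':12,'bar_seat':12,'bar_1':12,'hold_down_knob':123,'hold_down_pivot':88}.get(t,0),s).round(1))
E
```

```text
pics
{'time_s': 0.0, 'joints': [1.312, 0.354, 1.634, -0.0, 1.155, -0.002], 'qvel': [-0.001, 0.0, 0.0, 0.0, -0.001, 0.0], 'joint_efforts': [-0.002, -60.524, -34.207, -0.0, 0.009, -0.0], 'eef_pos': [158.62, 604.085, 249.564], 'tcp_rot': [-0.0, 0.128, 0.992, -0.001], 'contact_force': [0.565, 0.236, 0.177], 'wrist_torque': [0.007, -0.055, -0.063], 'finger_force': 0.0, 'opening': 85.66} 19.0
scene 403.47551314382696 [1260. -255. 1083.] [-0.55  0.25 -0.8 ]
scene spacer_a 0.93 [255.2, 192.5, 270.8, 229.9] 335 [[453.0, -140.0, 6.0], [511.0, -119.0, 67.0], [538.0, -94.0, 74.0]]
scene spacer_a 0.76 [218.7, 217.7, 238.1, 253.4] 506 [[484.0, -271.0, 7.0], [543.0, -245.0, 68.0], [570.0, -220.0, 73.0]]
scene spacer_a 0.69 [180.5, 232.0, 196.7, 271.0] 603 [[487.0, -396.0, 4.0], [539.0, -368.0, 66.0], [572.0, -342.0, 73.0]]
scene spacer_a 0.45 [403.4, 135.0, 443.9, 175.3] 1276 [[486.0, 397.0, 8.0], [538.0, 457.0, 70.0], [598.0, 509.0, 111.0]]
scene flux_jar 0.58 [375.7, 122.4, 394.3, 146.1] 501 [[342.0, 370.0, 7.0], [384.0, 392.0, 64.0], [402.0, 429.0, 93.0]]
scene tub 0.85 [407.0, 135.1, 443.6, 179
[... 2778 characters left out ...]
acer_a 0.95 [411.8 312.9] [ 530.9 -362.8    0. ]
side spacer_a 0.91 [375.7 286.9] [ 519.9 -241.2    0. ]
side spacer_a 0.83 [339.3 269.5] [ 483.9 -128.4    0. ]
side bar_1 0.93 [317.5 196.2] [646.8 190.2  12. ]
side bar_1 0.82 [327.7 185.2] [719.  223.4  12. ]
side bar_1 0.69 [337.6 176.9] [783.7 245.   12. ]
side jig 0.6 [296.9 208.6] [556.2 188.3   0. ]
side jig 0.58 [302.2 209.2] [568.6 174.2   0. ]
wrist 284.4213369418018 [ 84. 625. 374.] [ 0.29 -0.08 -0.95]
wrist flux_jar 0.64 [218.7, 308.7, 252.9, 360.9] 1097 [[329.0, 416.0, 0.0], [345.0, 436.0, 37.0], [379.0, 443.0, 65.0]]
wrist jig 0.43 [158.9, 390.3, 179.7, 400.0] 132 [[159.0, 233.0, 1.0], [473.0, 261.0, 8.0], [481.0, 557.0, 304.0]]
```

>>> move_arm([
  {"delta_pos": [-3.14, -1.98, 0], "turn": [0, 0, 0], "jaw": 8.5},
  {"delta_pos": [-3.14, -1.98, 0], "turn": [0, 0, 0], "jaw": 8.5},
  {"delta_pos": [-3.14, -1.98, 0], "turn": [0, 0, 0], "jaw": 8.5},
  {"delta_pos": [-3.14, -1.98, 0], "turn": [0, 0, 0], "jaw": 8.5},
  {"delta_pos": [-3.14, -1.98, 0], "turn": [0, 0, 0], "jaw": 8.5},
  {"delta_pos": [-3.14, -1.98, 0], "turn": [0, 0, 0], "jaw": 8.5},
  {"delta_pos": [-3.14, -1.98, 0], "turn": [0, 0, 0], "jaw": 8.5},
  {"delta_pos": [-3.14, -1.98, 0], "turn": [0, 0, 0], "jaw": 8.5},
])

```text
time_s: 2.62
eef_pos: [362.4, 386.1, 250.5]
tcp_rot: [0.0, 0.128, 0.992, 0.0]
contact_force: [0.4, -0.1, -0.3]
opening: 84.9
finger_force: 0.0
```

>>> move_arm([
  {"delta_pos": [-3.14, -1.98, 0], "turn": [0, 0, 0], "jaw": 8.5},
  {"delta_pos": [-3.14, -1.98, 0], "turn": [0, 0, 0], "jaw": 8.5},
  {"delta_pos": [-3.14, -1.98, 0], "turn": [0, 0, 0], "jaw": 8.5},
  {"delta_pos": [-3.14, -1.98, 0], "turn": [0, 0, 0], "jaw": 8.5},
  {"delta_pos": [-3.14, -1.98, 0], "turn": [0, 0, 0], "jaw": 8.5},
  {"delta_pos": [-3.14, -1.98, 0], "turn": [0, 0, 0], "jaw": 8.5},
  {"delta_pos": [-3.14, -1.98, 0], "turn": [0, 0, 0], "jaw": 8.5},
  {"delta_pos": [0, 0, 0], "turn": [0, 0, 0], "jaw": 8.5},
])

```text
time_s: 3.28
eef_pos: [542.8, 193.4, 250.5]
tcp_rot: [0.001, 0.13, 0.992, -0.0]
contact_force: [-0.4, 0.1, -0.3]
opening: 85.4
finger_force: 0.0
```

```bash
cat > w.py <<'E'
from h import *
import sys
s=status.observe(); print(s['time_s'],np.round(s['eef_pos'],1),np.round(s['tcp_rot'],3),round(s['opening'],1),np.round(s['contact_force'],1))
n='wrist'; im,d=optics.read_camera(n); t=sys.argv[1]; np.savez(t+'.npz',im=im,d=d,p=s['eef_pos'],q=s['tcp_rot']); cv2.imwrite(f'pics/{t}.png',im[...,::-1])
C=cloud(n,d,s)
Z={'gap_edge':12,'bar_seat':12,'bar_1':12,'hold_down_knob':123,'hold_down_pivot':88}
for k in sys.argv[2].split(','):
    for r in pinpoint(k,n): print(k,round(r['p'],2),np.round(r['location'],1), ray(n,r['location'],Z.get(k,0),s).round(1))
for k in sys.argv[3].split(','):
    for r in cut_out(k,n):
        m=r['mask']&(d>0); P=C[m]; zt=np.percentile(P[:,2],90); T=P[abs(P[:,2]-zt)<5][:,:2]
        if len(T)<20: continue
        (c,wh,a)=cv2.minAreaRect(T.astype(np.float32)); print(k,round(r['p'],2),np.round(r['bbox']),'top z',round(float(np.median(P[abs(P[:,2]-zt)<5,2])),1),'rect',np.round(c,1),np.round(wh,1),round(a,1))
E
python3 w.py w1 gap_edge,bar_seat,bar_1,hold_down_knob,hold_down_pivot,jig bar_1,hold_down
```

```text
3.2833 [542.8 193.4 250.5] [ 0.001  0.13   0.992 -0.   ] 85.4 [-0.4  0.1 -0.3]
gap_edge 0.79 [305.1 188.6] [558.2 171.4  12. ]
bar_seat 0.94 [333.7 242. ] [643.3 189.   12. ]
bar_1 0.93 [384.7 312.7] [779.2 235.6  12. ]
bar_1 0.76 [363.1 281.4] [716.4 215.4  12. ]
bar_1 0.55 [337.  239.4] [640.6 194.5  12. ]
hold_down_knob 0.83 [367.5 122.7] [488.1 252.  123. ]
hold_down_pivot 0.92 [379.8 182.8] [553.2 257.   88. ]
jig 0.68 [307.  190.3] [564.2 171.8   0. ]
bar_1 0.81 [268. 185. 386. 275.] top z 42.7 rect [617.3 185.2] [ 47.4 150.1] 16.7
bar_1 0.67 [300. 236. 407. 315.] top z 42.7 rect [690.6 207. ] [ 53.5 150.2] 16.5
bar_1 0.65 [326. 279. 410. 343.] top z 42.6 rect [760.4 211.1] [ 41.5 117.1] 16.3
bar_1 0.23 [205. 100. 457. 349.] top z 99.0 rect [518.1 253.4] [99.2 29.1] 2.7
hold_down 0.81 [345.  99. 397. 201.] top z 140.5 rect [488.2 250.7] [18.8 18.5] 75.9
```

View pics/w1.png

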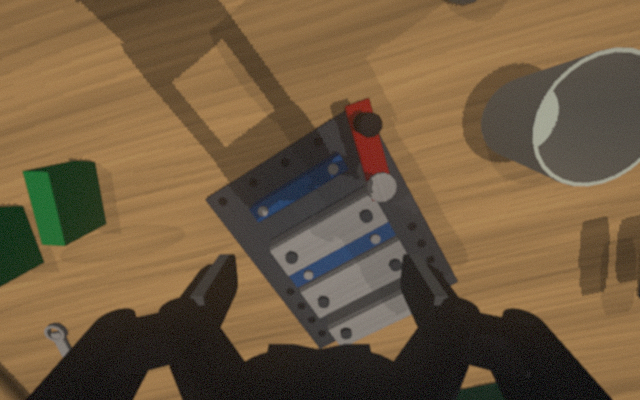

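>>> move_arm([
  {"delta_pos": [-0.4, -2.85, 0], "turn": [0, 0, 0], "jaw": 8.5},
  {"delta_pos": [-0.4, -2.85, 0], "turn": [0, 0, 0], "jaw": 8.5},
  {"delta_pos": [-0.4, -2.85, 0], "turn": [0, 0, 0], "jaw": 8.5},
  {"delta_pos": [-0.4, -2.85, 0], "turn": [0, 0, 0], "jaw": 8.5},
  {"delta_pos": [-0.4, -2.85, 0], "turn": [0, 0, 0], "jaw": 8.5},
  {"delta_pos": [-0.4, -2.85, 0], "turn": [0, 0, 0], "jaw": 8.5},
  {"delta_pos": [-0.4, -2.85, 0], "turn": [0, 0, 0], "jaw": 8.5},
  {"delta_pos": [-0.4, -2.85, 0], "turn": [0, 0, 0], "jaw": 8.5},
])

```text
time_s: 4.4
eef_pos: [511.5, -31.7, 250.5]
tcp_rot: [0.0, 0.127, 0.992, 0.0]
contact_force: [1.1, -0.3, -0.3]
opening: 85.0
finger_force: 0.0
```

>>> move_arm([
  {"delta_pos": [-0.4, -2.85, 0], "turn": [0, 0, 0], "jaw": 8.5},
  {"delta_pos": [-0.4, -2.85, 0], "turn": [0, 0, 0], "jaw": 8.5},
  {"delta_pos": [-0.4, -2.85, 0], "turn": [0, 0, 0], "jaw": 8.5},
  {"delta_pos": [-0.4, -2.85, 0], "turn": [0, 0, 0], "jaw": 8.5},
  {"delta_pos": [-0.4, -2.85, 0], "turn": [0, 0, 0], "jaw": 8.5},
  {"delta_pos": [-0.4, -2.85, 0], "turn": [0, 0, 0], "jaw": 8.5},
  {"delta_pos": [-0.4, -2.85, 0], "turn": [0, 0, 0], "jaw": 8.5},
  {"delta_pos": [0, 0, 0], "turn": [0, 0, 0], "jaw": 8.5},
])

```text
time_s: 5.07
eef_pos: [488.1, -234.6, 250.5]
tcp_rot: [0.0, 0.129, 0.992, -0.001]
contact_force: [0.3, 0.4, 0.3]
opening: 85.1
finger_force: 0.0
```

```bash
python3 w.py w2 spacer_a spacer_a; python3 - <<'E'
from h import *
f=np.load('w1.npz'); s=dict(eef_pos=f['p'],tcp_rot=f['q']); C=cloud('wrist',f['d'],s)
o=np.array([560.8,168.3])
P=C[(f['d']>0)&(abs(C[...,2]-42)<3)][:,:2]
for a in np.radians([15.5,16,16.5,17,17.5]):
    e=np.array([[np.cos(a),np.sin(a)],[-np.sin(a),np.cos(a)]]); Q=(P-o)@e.T
    r=[]
    for lo,hi in [(-30,8),(25,90)]:
        q=Q[(Q[:,0]>lo)&(Q[:,0]<hi)&(abs(Q[:,1])<60)]
        # edges per y-slice
        for side in (0,1):
            ys=np.arange(-55,56,5); ed=[(lambda x:(x.max() if side else x.min()) if len(x) else np.nan)(q[abs(q[:,1]-y)<2.5,0]) for y in ys]
            g=np.isfinite(ed); sl=np.polyfit(ys[g],np.array(ed)[g],1); r.append((round(sl[1],1),round(np.degrees(sl[0]),2)))
    print(np.degrees(a),r, 'fence y',[ (q[:,1].min().round(1),q[:,1].max().round(1)) for q in [Q[(abs(Q[:,0]+11)<8)&(abs(Q[:,1])<75)]]],'bar y',[ (q[:,1].min().round(1),q[:,1].max().round(1)) for q in [Q[(abs(Q[:,0]-59)<15)&(abs(Q[:,1])<90)]]])
E
```

```text
5.0667 [ 488.1 -234.6  250.5] [ 0.     0.129  0.992 -0.001] 85.1 [0.3 0.4 0.3]
spacer_a 0.83 [409.5 151.2] [ 492.3 -112.4    0. ]
spacer_a 0.61 [236.2 225.1] [ 532.8 -367.5    0. ]
spacer_a 0.6 [321.3 198.7] [ 525.7 -240.5    0. ]
spacer_a 0.9 [394. 114. 447. 199.] top z 70.6 rect [ 490.9 -115.2] [28.7 89.5] 72.3
spacer_a 0.87 [297. 166. 337. 251.] top z 70.7 rect [ 521.6 -243.4] [40.  90.2] 77.3
spacer_a 0.74 [202. 194. 244. 267.] top z 70.7 rect [ 517.5 -366. ] [34.6 75.8] 70.3
15.5 [(np.float64(-22.6), np.float64(-0.98)), (np.float64(-2.0), np.float64(-0.72)), (np.float64(36.2), np.float64(-1.13)), (np.float64(89.5), np.float64(-0.12))] fence y [(np.float64(-64.8), np.float64(65.2))] bar y [(np.float64(-74.0), np.float64(76.5))]
16.0 [(np.float64(-22.6), np.float64(-0.47)), (np.float64(-2.0), np.float64(-0.25)), (np.float64(36.2), np.float64(-0.64)), (np.float64(89.4), np.float64(-0.19))] fence y [(np.float64(-64.7), np.float64(65.2))] bar y [(np.float64(-74.5), np.float64(75.9))]
16.5 [(np.float64(-22.6), np.float64(0.04)), (np.float64(-2.0), np.float64(0.24)), (np.float64(36.2), np.float64(-0.15)), (np.float64(89.5), np.float64(0.02))] fence y [(np.float64(-64.5), np.float64(65.4))] bar y [(np.float64(-74.9), np.float64(75.4))]
17.0 [(np.float64(-22.6), np.float64(0.54)), (np.float64(-1.9), np.float64(0.74)), (np.float64(36.2), np.float64(0.32)), (np.float64(89.4), np.float64(0.22))] fence y [(np.float64(-64.4), np.float64(65.5))] bar y [(np.float64(-75.4), np.float64(74.9))]
17.5 [(np.float64(-22.6), np.float64(1.04)), (np.float64(-1.9), np.float64(1.24)), (np.float64(36.2), np.float64(0.87)), (np.float64(89.5), np.float64(0.41))] fence y [(np.float64(-64.3), np.float64(65.6))] bar y [(np.float64(-75.8), np.float64(74.4))]
```

View pics/w2.png

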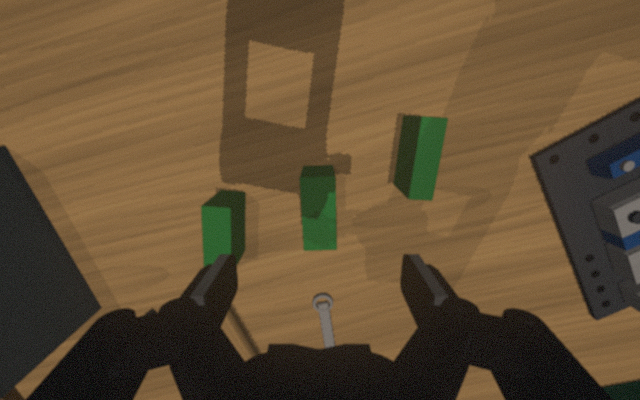

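>>> move_arm([
  {"delta_pos": [-1.0, -1.7, 0.7], "turn": [0, 0, 0], "jaw": 8.5},
  {"delta_pos": [-1.0, -1.7, 0.7], "turn": [0, 0, 0], "jaw": 8.5},
  {"delta_pos": [-1.0, -1.7, 0.7], "turn": [0, 0, 0], "jaw": 8.5},
  {"delta_pos": [-1.0, -1.7, 0.7], "turn": [0, 0, 0], "jaw": 8.5},
  {"delta_pos": [-1.0, -1.7, 0.7], "turn": [0, 0, 0], "jaw": 8.5},
  {"delta_pos": [-1.0, -1.7, 0.7], "turn": [0, 0, 0], "jaw": 8.5},
  {"delta_pos": [-0.9, -1.8, 0.8], "turn": [0, 0, 4.9], "jaw": 8.5},
  {"delta_pos": [0, 0, 0], "turn": [0, 0, 0], "jaw": 8.5},
])

```text
time_s: 5.88
eef_pos: [525.4, -365.6, 198.8]
tcp_rot: [-0.0, 0.172, 0.985, -0.0]
contact_force: [-1.0, 0.8, -0.6]
opening: 85.0
finger_force: 0.0
```

```bash
python3 w.py w3 spacer_a spacer_a; python3 - <<'E'
from h import *
f=np.load('w2.npz'); s=dict(eef_pos=f['p'],tcp_rot=f['q']); C=cloud('wrist',f['d'],s); print(C[200:400:40,5:80:25].round())
q=status.observe()['tcp_rot']; M=R.from_quat([q[1],q[2],q[3],q[0]]).as_matrix(); print(M.round(3))
E
```

```text
5.8833 [ 525.4 -365.6  198.8] [-0.     0.172  0.985 -0.   ] 85.0 [-1.   0.8 -0.6]
spacer_a 0.91 [418.6 146.4] [ 526.1 -245.7    0. ]
spacer_a 0.82 [315.4 182.7] [ 526.  -369.1    0. ]
spacer_a 0.66 [534.8  71.9] [ 492.4 -113.7    0. ]
spacer_a 0.82 [517.   1. 630. 118.] top z 70.4 rect [ 492.3 -115.7] [30.8 87.8] 71.7
spacer_a 0.76 [299. 142. 334. 242.] top z 70.7 rect [ 524.2 -369. ] [33.8 89.7] 70.9
spacer_a 0.59 [403.  97. 469. 200.] top z 70.6 rect [ 522.1 -243.5] [40.8 90. ] 77.4
[[[ 415. -619.   38.]
  [ 424. -619.   11.]
  [ 433. -595.    2.]]

 [[ 460. -620.   62.]
  [ 472. -619.   38.]
  [ 486. -620.    8.]]

 [[ 502. -620.   85.]
  [ 516. -619.   64.]
  [ 534. -620.   38.]]

 [[ 541. -618.  108.]
  [ 558. -618.   88.]
  [ 579. -620.   65.]]

 [[ 579. -619.  129.]
  [ 599. -621.  109.]
  [ 687. -748.    0.]]]
[[-0.943  0.334 -0.001]
 [ 0.334  0.943  0.001]
 [ 0.001  0.001 -1.   ]]
```

View pics/w3.png

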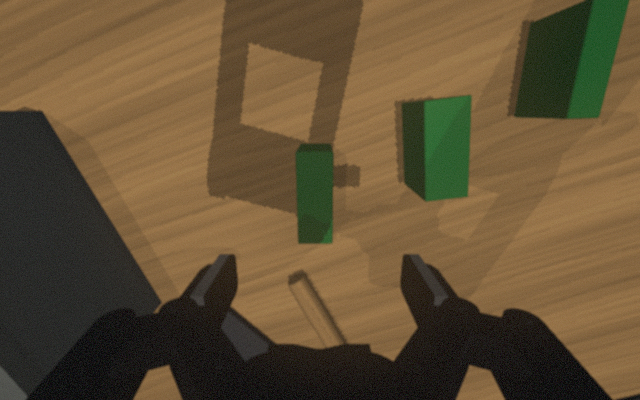

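>>> move_arm([
  {"delta_pos": [0, -0.36, 1.8], "turn": [0, 0, 0.4], "jaw": 8.5},
  {"delta_pos": [0, 0, 2.5], "turn": [0, 0, 0], "jaw": 8.5},
  {"delta_pos": [0, 0, 2.5], "turn": [0, 0, 0], "jaw": 8.5},
  {"delta_pos": [0, 0, 2.5], "turn": [0, 0, 0], "jaw": 7},
  {"delta_pos": [0, 0, 2.5], "turn": [0, 0, 0], "jaw": 6},
  {"delta_pos": [0, 0, 1.5], "turn": [0, 0, 0], "jaw": 5},
  {"delta_pos": [0, 0, 1.0], "turn": [0, 0, 0], "jaw": 4.5},
  {"delta_pos": [0, 0, 0], "turn": [0, 0, 0], "jaw": 4},
])

```text
time_s: 6.7
eef_pos: [522.6, -366.2, 55.8]
tcp_rot: [-0.001, 0.173, 0.985, 0.001]
contact_force: [0.1, -0.4, -1.0]
opening: 39.9
finger_force: 0.0
```

>>> move_arm([
  {"delta_pos": [0, 0, 0], "turn": [0, 0, 0], "jaw": 2.5},
  {"delta_pos": [0, 0, 0], "turn": [0, 0, 0], "jaw": 2.5},
  {"delta_pos": [0, 0, 0], "turn": [0, 0, 0], "jaw": 2.5},
  {"delta_pos": [0, 0, 0], "turn": [0, 0, 0], "jaw": 2.5},
  {"delta_pos": [0, 0, 0], "turn": [0, 0, 0], "jaw": 2.5},
  {"delta_pos": [0, 0, 0], "turn": [0, 0, 0], "jaw": 2.5},
  {"delta_pos": [0, 0, 0], "turn": [0, 0, 0], "jaw": 2.5},
  {"delta_pos": [0, 0, 0], "turn": [0, 0, 0], "jaw": 2.5},
])

```text
time_s: 7.37
eef_pos: [523.3, -368.1, 57.4]
tcp_rot: [0.0, 0.174, 0.985, -0.0]
contact_force: [0.9, 0.3, -1.8]
opening: 33.4
finger_force: 60.5
```

>>> move_arm([
  {"delta_pos": [0, 0, -2.4], "turn": [0, 0, 6.7], "jaw": 2.5},
  {"delta_pos": [0, 0, -2.4], "turn": [0, 0, 6.7], "jaw": 2.5},
  {"delta_pos": [0, 0, -2.4], "turn": [0, 0, 6.7], "jaw": 2.5},
  {"delta_pos": [0, 0, -2.4], "turn": [0, 0, 6.7], "jaw": 2.5},
  {"delta_pos": [0, 0, -2.4], "turn": [0, 0, 6.7], "jaw": 2.5},
  {"delta_pos": [0, 0, -2.4], "turn": [0, 0, 6.7], "jaw": 2.5},
  {"delta_pos": [0, 0, -2.4], "turn": [0, 0, 6.7], "jaw": 2.5},
  {"delta_pos": [0, 0, -2.4], "turn": [0, 0, 6.6], "jaw": 2.5},
])

```text
time_s: 8.03
eef_pos: [523.1, -367.9, 250.4]
tcp_rot: [-0.0, 0.601, 0.799, -0.0]
contact_force: [1.0, 0.3, -2.5]
opening: 33.4
finger_force: 60.7
```

>>> move_arm([
  {"delta_pos": [1.5, 0.6, 0], "turn": [0, 0, 0], "jaw": 2.5},
  {"delta_pos": [3.0, 1.2, 0], "turn": [0, 0, 0], "jaw": 2.5},
  {"delta_pos": [3.2, 1.3, 0], "turn": [0, 0, 0], "jaw": 2.5},
  {"delta_pos": [3.2, 1.3, 0], "turn": [0, 0, 0], "jaw": 2.5},
  {"delta_pos": [3.2, 1.3, 0], "turn": [0, 0, 0], "jaw": 2.5},
  {"delta_pos": [3.2, 1.3, 0], "turn": [0, 0, 0], "jaw": 2.5},
  {"delta_pos": [3.2, 1.3, 0], "turn": [0, 0, 0], "jaw": 2.5},
  {"delta_pos": [3.2, 1.3, 0], "turn": [0, 0, 0], "jaw": 2.5},
])

```text
time_s: 8.7
eef_pos: [547.4, -111.3, 248.4]
tcp_rot: [-0.001, 0.598, 0.802, -0.0]
contact_force: [1.3, -0.9, -2.3]
opening: 33.4
finger_force: 60.7
```

>>> move_arm([
  {"delta_pos": [3.2, 1.3, 0], "turn": [0, 0, 0], "jaw": 2.5},
  {"delta_pos": [3.2, 1.3, 0], "turn": [0, 0, 0], "jaw": 2.5},
  {"delta_pos": [3.2, 1.3, 0], "turn": [0, 0, 0], "jaw": 2.5},
  {"delta_pos": [3.2, 1.3, 0], "turn": [0, 0, 0], "jaw": 2.5},
  {"delta_pos": [3.2, 1.3, 0], "turn": [0, 0, 0], "jaw": 2.5},
  {"delta_pos": [3.2, 1.3, 0], "turn": [0, 0, 0], "jaw": 2.5},
  {"delta_pos": [3.2, 1.4, 0], "turn": [0, 0, 0], "jaw": 2.5},
  {"delta_pos": [0, 0, 0], "turn": [0, 0, 0], "jaw": 2.5},
])

```text
time_s: 9.37
eef_pos: [572.6, 133.1, 248.5]
tcp_rot: [-0.001, 0.596, 0.803, 0.001]
contact_force: [0.2, -0.1, -1.8]
opening: 33.1
finger_force: 60.8
```

```bash
cat > j.py <<'E'
from h import *
a=np.radians(16.45); J=np.array([[np.cos(a),np.sin(a)],[-np.sin(a),np.cos(a)]]); o=np.array([560.6,168.4])
s=status.observe(); q=s['tcp_rot']; M=R.from_quat([q[1],q[2],q[3],q[0]]).as_matrix(); p=np.array(s['eef_pos'])
print('t',s['time_s'],'tcp',p.round(1),'in jig',(J@(p[:2]-o)).round(1),'tool y angle-jig',np.degrees(np.arctan2(M[1,1],M[0,1])-a).round(2),'tilt',M[:,2].round(3),'F',np.round(s['contact_force'],1),'T',np.round(s['wrist_torque'],2),'open',round(s['opening'],1),round(s['finger_force'],1))
E
python3 j.py; python3 w.py w4 gap_edge,bar_seat,hold_down_knob,hold_down_pivot spacer_a,bar_1,hold_down
```

```text
t 9.3667 tcp [572.6 133.1 248.5] in jig [  1.5 -37.3] tool y angle-jig 0.33 tilt [-0.     0.003 -1.   ] F [ 0.2 -0.1 -1.8] T [-0.    0.05  0.04] open 33.1 60.8
9.3667 [572.6 133.1 248.5] [-0.001  0.596  0.803  0.001] 33.1 [ 0.2 -0.1 -1.8]
gap_edge 0.92 [318.4 147. ] [562.4 167.7  12. ]
gap_edge 0.55 [443.3 146.7] [712.5 213.1  12. ]
bar_seat 0.59 [382.1 147.4] [639.2 190.2  12. ]
hold_down_knob 0.74 [257.7  30.2] [488.  252.4 123. ]
hold_down_knob 0.37 [384.1 145.7] [613.1 197.7 123. ]
hold_down_pivot 0.68 [335.   57.4] [551.3 257.5  88. ]
spacer_a 0.69 [277. 170. 361. 349.] top z 262.2 rect [571.3 139. ] [34.  76.3] 16.6
spacer_a 0.68 [184. 363. 230. 400.] top z 68.6 rect [ 486.3 -218.5] [26.4 13.1] 29.9
spacer_a 0.66 [188. 335. 234. 362.] top z 71.0 rect [ 501.2 -116.4] [27.9 67. ] 70.7
bar_1 0.93 [346.  77. 392. 210.] top z 42.8 rect [617.4 186. ] [ 46.9 150.2] 16.3
bar_1 0.85 [459.  77. 525. 209.] top z 42.7 rect [755.6 227. ] [ 41.8 149.4] 16.3
bar_1 0.6 [400.  78. 468. 211.] top z 42.7 rect [687.6 206.5] [ 59.8 149.7] 16.3
bar_1 0.46 [186. 364. 229. 400.] top z 68.5 rect [ 486.3 -218.5] [26.4 13.1] 29.9
hold_down 0.87 [240.  11. 352.  79.] top z 140.6 rect [489.2 250.8] [19.  18.4] 22.5
```

View pics/w4.png

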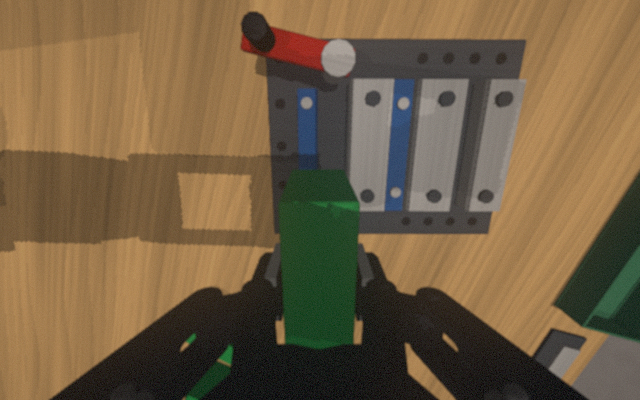

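>>> move_arm([
  {"delta_pos": [1.3, 0.55, 0], "turn": [0, 0, 0.3], "jaw": 2.5},
  {"delta_pos": [1.23, 0.55, 1.5], "turn": [0, 0, 0], "jaw": 2.5},
  {"delta_pos": [1.2, 0.55, 2.5], "turn": [0, 0, 0], "jaw": 2.5},
  {"delta_pos": [0, 0, 3], "turn": [0, 0, 0], "jaw": 2.5},
  {"delta_pos": [0, 0, 3], "turn": [0, 0, 0], "jaw": 2.5},
  {"delta_pos": [0, 0, 2.5], "turn": [0, 0, 0], "jaw": 2.5},
  {"delta_pos": [0, 0, 1.5], "turn": [0, 0, 0], "jaw": 2.5},
  {"delta_pos": [0, 0, 0], "turn": [0, 0, 0], "jaw": 2.5},
])

```text
time_s: 10.43
eef_pos: [576.0, 166.3, 105.8]
tcp_rot: [-0.002, 0.601, 0.799, -0.002]
contact_force: [-1.3, 1.7, -2.0]
opening: 33.2
finger_force: 60.6
```

```bash
python3 j.py; python3 - <<'E'
from h import *
im,d=optics.read_camera('side'); K,Rm,o=cam('side'); C=cloud('side',d)
for r in cut_out('spacer_a','side'):
    m=r['mask']&(d>0);P=C[m]; print(round(r['p'],2),np.round(r['bbox']),np.percentile(P,[2,50,98],axis=0).round().tolist())
c=im[110:270,220:420]; cv2.imwrite('pics/s5.png',cv2.resize(c,None,fx=4,fy=3.75-.0,interpolation=cv2.INTER_CUBIC)[:600,:800,::-1])
E
python3 j.py
```

```text
t 10.4333 tcp [576.  166.3 105.8] in jig [14.2 -6.4] tool y angle-jig -0.32 tilt [-0.006 -0.002 -1.   ] F [-1.3  1.7 -2. ] T [-0.04  0.07  0.01] open 33.2 60.6
0.97 [322. 243. 355. 277.] [[445.0, -140.0, 2.0], [483.0, -122.0, 48.0], [529.0, -90.0, 72.0]]
0.72 [361. 262. 397. 296.] [[475.0, -270.0, 3.0], [512.0, -254.0, 56.0], [564.0, -215.0, 72.0]]
0.57 [290. 176. 320. 205.] [[549.0, 117.0, 52.0], [568.0, 141.0, 86.0], [599.0, 201.0, 120.0]]
t 10.5333 tcp [578.3 167.1 109.3] in jig [16.6 -6.2] tool y angle-jig -0.3 tilt [-0.001 -0.    -1.   ] F [-0.7 -0.1 -1.2] T [-0.   -0.03  0.01] open 33.2 60.6
```

View pics/s5.png

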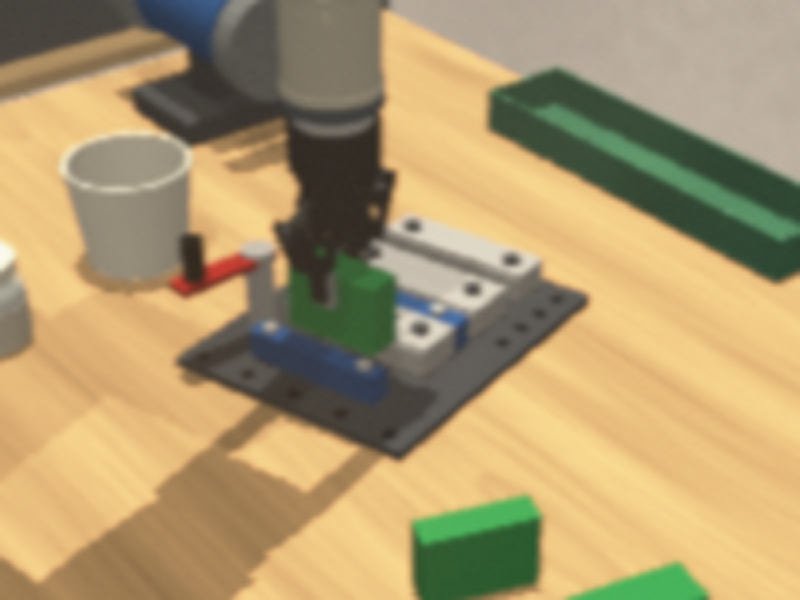

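>>> move_arm([
  {"delta_pos": [0.6, 0.13, 0], "turn": [0, 0, -0.3], "jaw": 2.5},
  {"delta_pos": [0, 0, 0.4], "turn": [0, 0, 0], "jaw": 2.5},
  {"delta_pos": [0, 0, 0.4], "turn": [0, 0, 0], "jaw": 2.5},
  {"delta_pos": [0, 0, 0.3], "turn": [0, 0, 0], "jaw": 2.5},
  {"delta_pos": [0, 0, 0.3], "turn": [0, 0, 0], "jaw": 2.5},
  {"delta_pos": [0, 0, 0.3], "turn": [0, 0, 0], "jaw": 2.5},
  {"delta_pos": [0, 0, 0.3], "turn": [0, 0, 0], "jaw": 2.5},
  {"delta_pos": [0, 0, 0], "turn": [0, 0, 0], "jaw": 2.5},
])

```text
time_s: 11.2
eef_pos: [577.3, 173.7, 88.6]
tcp_rot: [-0.0, 0.598, 0.801, -0.0]
contact_force: [0.1, 0.4, -1.3]
opening: 33.2
finger_force: 60.6
```

```bash
python3 j.py
```

```text
t 11.2 tcp [577.3 173.7  88.6] in jig [17.6  0.3] tool y angle-jig 0.04 tilt [-0.001 -0.    -1.   ] F [ 0.1  0.4 -1.3] T [ 0.04  0.08 -0.01] open 33.2 60.6
```

>>> move_arm([
  {"delta_pos": [0, 0, 0.3], "turn": [0, 0, 0], "jaw": 2.5},
  {"delta_pos": [0, 0, 0.3], "turn": [0, 0, 0], "jaw": 2.5},
  {"delta_pos": [0, 0, 0.3], "turn": [0, 0, 0], "jaw": 2.5},
  {"delta_pos": [0, 0, 0.3], "turn": [0, 0, 0], "jaw": 2.5},
  {"delta_pos": [0, 0, 0.3], "turn": [0, 0, 0], "jaw": 2.5},
  {"delta_pos": [0, 0, 0.3], "turn": [0, 0, 0], "jaw": 2.5},
  {"delta_pos": [0, 0, 0.1], "turn": [0, 0, 0], "jaw": 2.5},
  {"delta_pos": [0, 0, 0], "turn": [0, 0, 0], "jaw": 2.5},
])

```text
time_s: 11.87
eef_pos: [577.5, 173.8, 69.9]
tcp_rot: [-0.0, 0.598, 0.801, -0.0]
contact_force: [0.6, -0.2, -2.6]
opening: 33.0
finger_force: 60.6
```

```bash
python3 j.py
```

```text
t 11.8667 tcp [577.5 173.8  69.9] in jig [17.8  0.4] tool y angle-jig 0.04 tilt [-0.001 -0.    -1.   ] F [ 0.6 -0.2 -2.6] T [ 0.02 -0.01 -0.02] open 33.0 60.6
```

>>> move_arm([
  {"delta_pos": [0, 0, 0.1], "turn": [0, 0, 0], "jaw": 2.5},
  {"delta_pos": [0, 0, 0.05], "turn": [0, 0, 0], "jaw": 2.5},
  {"delta_pos": [0, 0, 0], "turn": [0, 0, 0], "jaw": 2.5},
  {"delta_pos": [0, 0, 0], "turn": [0, 0, 0], "jaw": 5},
  {"delta_pos": [0, 0, 0], "turn": [0, 0, 0], "jaw": 6.5},
  {"delta_pos": [0, 0, 0], "turn": [0, 0, 0], "jaw": 6.5},
  {"delta_pos": [0, 0, 0], "turn": [0, 0, 0], "jaw": 6.5},
  {"delta_pos": [0, 0, 0], "turn": [0, 0, 0], "jaw": 6.5},
])

```text
time_s: 12.53
eef_pos: [577.8, 173.9, 68.8]
tcp_rot: [0.0, 0.598, 0.801, 0.0]
contact_force: [-0.4, -0.0, 0.1]
opening: 64.9
finger_force: 0.0
```

>>> move_arm([
  {"delta_pos": [0, 0, -1.5], "turn": [0, 0, 0], "jaw": 6.5},
  {"delta_pos": [0, 0, -2.5], "turn": [0, 0, 0], "jaw": 6.5},
  {"delta_pos": [0, 0, -2.5], "turn": [0, 0, 0], "jaw": 6.5},
  {"delta_pos": [0, 0, -2.5], "turn": [0, 0, 0], "jaw": 6.5},
  {"delta_pos": [0, 0, -2.5], "turn": [0, 0, 0], "jaw": 6.5},
  {"delta_pos": [0, 0, -2.5], "turn": [0, 0, 0], "jaw": 6.5},
  {"delta_pos": [0, 0, -2.5], "turn": [0, 0, 0], "jaw": 6.5},
  {"delta_pos": [0, 0, 0], "turn": [0, 0, 0], "jaw": 4},
])

```text
time_s: 13.2
eef_pos: [580.2, 174.6, 239.1]
tcp_rot: [0.002, 0.598, 0.801, 0.003]
contact_force: [0.4, 0.2, 0.1]
opening: 54.1
finger_force: 0.0
```

```bash
python3 j.py;python3 w.py w5 hold_down_knob,hold_down_pivot,spacer_a spacer_a,hold_down,bar_1
```

```text
t 13.2 tcp [580.2 174.6 239.1] in jig [20.6  0.4] tool y angle-jig 0.04 tilt [ 0.007  0.002 -1.   ] F [0.4 0.2 0.1] T [-0.01 -0.05 -0.03] open 54.1 0.0
13.2 [580.2 174.6 239.1] [0.002 0.598 0.801 0.003] 54.1 [0.4 0.2 0.1]
hold_down_knob 0.7 [215.4 399. ] [534.9 -82.1 123. ]
hold_down_pivot 0.79 [314.9 100.9] [553.8 258.   88. ]
hold_down_pivot 0.39 [315.9 180. ] [575.4 187.1  88. ]
spacer_a 0.84 [213.7 398.7] [ 520.3 -252.2   -0. ]
spacer_a 0.66 [315.  177.1] [578.9 170.4   0. ]
spacer_a 0.93 [297. 143. 332. 235.] top z 82.8 rect [577.9 172.9] [33.9 89.8] 16.6
spacer_a 0.88 [183. 346. 219. 389.] top z 70.9 rect [ 504.6 -118.2] [30.4 43.6] 73.5
spacer_a 0.71 [185. 384. 206. 400.] top z 30.3 rect [ 488.9 -216.1] [24.3 10.8] 19.6
spacer_a 0.66 [212.  71. 501. 262.] top z 99.3 rect [518.7 254.6] [98.7 29. ] 1.9
spacer_a 0.29 [213.  66. 330. 121.] top z 140.6 rect [489.2 251.4] [18.9 19. ] 18.5
hold_down 0.93 [210.  68. 332. 124.] top z 140.6 rect [489.2 251.3] [18.9 19. ] 19.2
bar_1 0.9 [385. 113. 448. 239.] top z 42.7 rect [688.  206.8] [ 58.5 150.2] 16.4
bar_1 0.88 [443. 113. 503. 240.] top z 42.7 rect [755.9 226.8] [ 41.3 150.3] 16.6
bar_1 0.78 [334. 113. 373. 241.] top z 42.8 rect [617.3 185.6] [ 45.5 149. ] 16.6
```

View pics/w5.png

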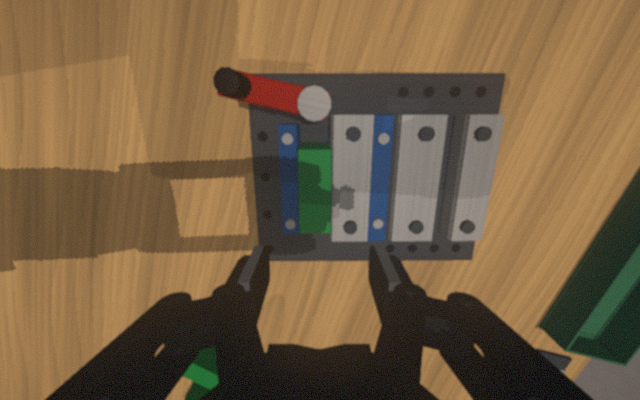

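>>> move_arm([
  {"delta_pos": [2.0, -1.31, 0], "turn": [0, 0, 0], "jaw": 4},
  {"delta_pos": [2.0, -1.31, 0], "turn": [0, 0, 0], "jaw": 4},
  {"delta_pos": [2.0, -1.31, 0], "turn": [0, 0, 0], "jaw": 4},
  {"delta_pos": [2.0, -1.31, 0], "turn": [0, 0, 0], "jaw": 4},
  {"delta_pos": [1.93, -1.32, 0], "turn": [0, 0, 0], "jaw": 4},
  {"delta_pos": [0, 0, 0.5], "turn": [0, 0, 6.9], "jaw": 4},
  {"delta_pos": [0, 0, 0.5], "turn": [0, 0, 6.9], "jaw": 4},
  {"delta_pos": [0, 0, 0.5], "turn": [0, 0, 6.9], "jaw": 4},
])

```text
time_s: 14.22
eef_pos: [486.0, 250.8, 217.9]
tcp_rot: [-0.0, 0.734, 0.679, -0.0]
contact_force: [0.3, -0.6, 0.5]
opening: 39.9
finger_force: 0.0
```

>>> move_arm([
  {"delta_pos": [0, 0, 0.5], "turn": [0, 0, 6.9], "jaw": 4},
  {"delta_pos": [0, 0, 0.5], "turn": [0, 0, 6.9], "jaw": 4},
  {"delta_pos": [0, 0, 0.5], "turn": [0, 0, 6.9], "jaw": 4},
  {"delta_pos": [0, 0, 0.5], "turn": [0, 0, 6.9], "jaw": 4},
  {"delta_pos": [0, 0, 0.5], "turn": [0, 0, 6.9], "jaw": 4},
  {"delta_pos": [0, 0, 0], "turn": [0, 0, 6.9], "jaw": 4},
  {"delta_pos": [0, 0, 0], "turn": [0, 0, 6.9], "jaw": 4},
  {"delta_pos": [0, 0, 0], "turn": [0, 0, 6.9], "jaw": 4},
])

```text
time_s: 14.88
eef_pos: [486.2, 250.2, 192.8]
tcp_rot: [0.0, 0.965, 0.261, -0.001]
contact_force: [-0.3, 0.7, -0.1]
opening: 40.0
finger_force: 0.0
```

>>> move_arm([
  {"delta_pos": [0, 0, 0], "turn": [0, 0, 6.9], "jaw": 4},
  {"delta_pos": [0, 0, 0], "turn": [0, 0, 6.9], "jaw": 4},
  {"delta_pos": [0, 0, 0], "turn": [0, 0, 6.9], "jaw": 4},
  {"delta_pos": [0, 0, 0], "turn": [0, 0, 6.9], "jaw": 4},
  {"delta_pos": [0, 0, 0], "turn": [0, 0, 0], "jaw": 4},
  {"delta_pos": [0, 0, 0], "turn": [0, 0, 0], "jaw": 4},
  {"delta_pos": [0, 0, 0], "turn": [0, 0, 0], "jaw": 4},
  {"delta_pos": [0, 0, 0], "turn": [0, 0, 0], "jaw": 4},
])

```text
time_s: 15.55
eef_pos: [486.6, 250.4, 193.5]
tcp_rot: [0.0, 1.0, 0.027, -0.0]
contact_force: [-0.7, 0.4, 0.2]
opening: 39.8
finger_force: 0.0
```

```bash
python3 j.py;python3 w.py w6 hold_down_knob hold_down
```

```text
t 15.55 tcp [486.6 250.4 193.5] in jig [-47.8  99.6] tool y angle-jig -103.3 tilt [-0. -0. -1.] F [-0.7  0.4  0.2] T [-0.03 -0.   -0.03] open 39.8 0.0
15.55 [486.6 250.4 193.5] [ 0.     1.     0.027 -0.   ] 39.8 [-0.7  0.4  0.2]
hold_down_knob 0.63 [318.8 221.9] [487.1 251.4 123. ]
hold_down 0.9 [297. 104. 336. 244.] top z 140.5 rect [489.6 251.2] [19.  18.6] 17.0
```

>>> move_arm([
  {"delta_pos": [0.28, -0.07, 0], "turn": [0, 0, 0], "jaw": 4},
  {"delta_pos": [0, 0, 1.5], "turn": [0, 0, 0], "jaw": 4},
  {"delta_pos": [0, 0, 2], "turn": [0, 0, 0], "jaw": 4},
  {"delta_pos": [0, 0, 2], "turn": [0, 0, 0], "jaw": 4},
  {"delta_pos": [0, 0, 1.1], "turn": [0, 0, 0], "jaw": 4},
  {"delta_pos": [0, 0, 0], "turn": [0, 0, 0], "jaw": 2.5},
  {"delta_pos": [0, 0, 0], "turn": [0, 0, 0], "jaw": 2.5},
  {"delta_pos": [0, 0, 0], "turn": [0, 0, 0], "jaw": 2.5},
])

```text
time_s: 16.37
eef_pos: [490.1, 251.7, 128.7]
tcp_rot: [-0.0, 1.0, 0.026, 0.001]
contact_force: [0.3, -1.2, -0.2]
opening: 24.9
finger_force: 0.0
```

>>> move_arm([
  {"delta_pos": [0.01, 0.34, 0], "turn": [0, 0, -3], "jaw": 2.5},
  {"delta_pos": [0.04, 0.68, 0], "turn": [0, 0, -6], "jaw": 2.5},
  {"delta_pos": [0.04, 0.68, 0], "turn": [0, 0, -6], "jaw": 2.5},
  {"delta_pos": [0.04, 0.68, 0], "turn": [0, 0, -6], "jaw": 2.5},
  {"delta_pos": [0.04, 0.68, 0], "turn": [0, 0, -6], "jaw": 2.5},
  {"delta_pos": [0.04, 0.68, 0], "turn": [0, 0, -6], "jaw": 2.5},
  {"delta_pos": [0.04, 0.68, 0], "turn": [0, 0, -6], "jaw": 2.5},
  {"delta_pos": [0.01, 0.34, 0], "turn": [0, 0, -3], "jaw": 2.5},
])

```text
time_s: 17.03
eef_pos: [509.5, 208.7, 129.2]
tcp_rot: [-0.0, 0.923, 0.385, 0.001]
contact_force: [-1.1, 0.7, 1.0]
opening: 24.9
finger_force: 0.5
```

```bash
cat >> j.py <<'E'
v=J@(p[:2]-o)-[18,85]; print('pivot-> r',np.hypot(*v).round(1),'angle deg',np.degrees(np.arctan2(v[1],v[0])).round(1)%360-180)
E
python3 j.py
```

```text
t 17.0333 tcp [509.5 208.7 129.2] in jig [-37.6  53.1] tool y angle-jig -61.14 tilt [ 0.002  0.001 -1.   ] F [-1.1  0.7  1. ] T [ 0.13  0.09 -0.  ] open 24.9 0.5
pivot-> r 64.1 angle deg 29.900000000000006
```

>>> move_arm([
  {"delta_pos": [0.01, 0.34, 0], "turn": [0, 0, -3], "jaw": 2.5},
  {"delta_pos": [0.04, 0.68, 0], "turn": [0, 0, -6], "jaw": 2.5},
  {"delta_pos": [0.04, 0.68, 0], "turn": [0, 0, -6], "jaw": 2.5},
  {"delta_pos": [0.04, 0.68, 0], "turn": [0, 0, -6], "jaw": 2.5},
  {"delta_pos": [0.04, 0.68, 0], "turn": [0, 0, -6], "jaw": 2.5},
  {"delta_pos": [0.04, 0.68, 0], "turn": [0, 0, -6], "jaw": 2.5},
  {"delta_pos": [0.04, 0.68, 0], "turn": [0, 0, -6], "jaw": 2.5},
  {"delta_pos": [0.04, 0.68, 0], "turn": [0, 0, -6], "jaw": 2.5},
])

```text
time_s: 17.7
eef_pos: [555.6, 190.2, 129.2]
tcp_rot: [0.0, 0.705, 0.709, 0.001]
contact_force: [-1.1, 1.1, -0.2]
opening: 24.9
finger_force: 0.6
```

>>> move_arm([
  {"delta_pos": [0.04, 0.68, 0], "turn": [0, 0, -6], "jaw": 2.5},
  {"delta_pos": [0.02, 0.45, 0], "turn": [0, 0, -4], "jaw": 2.5},
  {"delta_pos": [0.01, 0.34, 0], "turn": [0, 0, -3], "jaw": 2.5},
  {"delta_pos": [0, 0.1, 0], "turn": [0, 0, 0], "jaw": 2.5},
  {"delta_pos": [0, 0.1, 0], "turn": [0, 0, 0], "jaw": 2.5},
  {"delta_pos": [0, 0, 0], "turn": [0, 0, 0], "jaw": 2.5},
  {"delta_pos": [0, 0, 0], "turn": [0, 0, 0], "jaw": 2.5},
  {"delta_pos": [0, 0, 0], "turn": [0, 0, 0], "jaw": 2.5},
])

```text
time_s: 18.37
eef_pos: [571.3, 192.3, 128.0]
tcp_rot: [0.0, 0.623, 0.782, 0.0]
contact_force: [-0.4, 0.6, -0.2]
opening: 24.8
finger_force: 0.0
```

```bash
python3 j.py
```

```text
t 18.3667 tcp [571.3 192.3 128. ] in jig [17.1 19.9] tool y angle-jig -3.51 tilt [ 0.  0. -1.] F [-0.4  0.6 -0.2] T [ 0.04 -0.04  0.1 ] open 24.8 0.0
pivot-> r 65.1 angle deg 89.19999999999999
```

Push on a few mm to reach the stop.

>>> move_arm([
  {"delta_pos": [0, 0.15, 0], "turn": [0, 0, -2], "jaw": 2.5},
  {"delta_pos": [0, 0.15, 0], "turn": [0, 0, -1.5], "jaw": 2.5},
  {"delta_pos": [0, 0.1, 0], "turn": [0, 0, 0], "jaw": 2.5},
  {"delta_pos": [0, 0, 0], "turn": [0, 0, 0], "jaw": 2.5},
  {"delta_pos": [0, 0, 0], "turn": [0, 0, 0], "jaw": 2.5},
  {"delta_pos": [0, 0, 0], "turn": [0, 0, 0], "jaw": 2.5},
  {"delta_pos": [0, 0, 0], "turn": [0, 0, 0], "jaw": 2.5},
  {"delta_pos": [0, 0, 0], "turn": [0, 0, 0], "jaw": 2.5},
])

```text
time_s: 19.03
eef_pos: [574.4, 193.0, 127.7]
tcp_rot: [-0.0, 0.599, 0.801, -0.001]
contact_force: [-5.3, -1.1, 3.8]
opening: 25.3
finger_force: 2.7
```

```bash
python3 j.py
```

```text
t 19.0333 tcp [574.4 193.  127.7] in jig [20.2 19.7] tool y angle-jig -0.0 tilt [-0.001 -0.    -1.   ] F [-5.3 -1.1  3.8] T [-0.22  0.86 -0.07] open 25.3 2.7
pivot-> r 65.3 angle deg 92.0
```

>>> move_arm([
  {"delta_pos": [0, -0.15, 0], "turn": [0, 0, 0], "jaw": 3},
  {"delta_pos": [0, 0, 0], "turn": [0, 0, 0], "jaw": 4},
  {"delta_pos": [0, 0, 0], "turn": [0, 0, 0], "jaw": 4},
  {"delta_pos": [0, 0, -1.5], "turn": [0, 0, 0], "jaw": 4},
  {"delta_pos": [0, 0, -2.5], "turn": [0, 0, 0], "jaw": 4},
  {"delta_pos": [0, 0, -3], "turn": [0, 0, 0], "jaw": 4},
  {"delta_pos": [0, 0, -3], "turn": [0, 0, 0], "jaw": 4},
  {"delta_pos": [0, 0, -2], "turn": [0, 0, 0], "jaw": 4},
])

```text
time_s: 19.7
eef_pos: [574.8, 193.2, 250.8]
tcp_rot: [0.001, 0.598, 0.801, 0.001]
contact_force: [0.3, 0.5, -0.4]
opening: 40.0
finger_force: 0.0
```

>>> move_arm([
  {"delta_pos": [-1, 0, 0], "turn": [0, 0, 0], "jaw": 4},
  {"delta_pos": [-1, 0, 0], "turn": [0, 0, 0], "jaw": 4},
  {"delta_pos": [-1, 0, 0], "turn": [0, 0, 0], "jaw": 4},
  {"delta_pos": [-1, 0, 0], "turn": [0, 0, 0], "jaw": 4},
  {"delta_pos": [0, 0, 0], "turn": [0, 0, 0], "jaw": 4},
  {"delta_pos": [0, 0, 0], "turn": [0, 0, 0], "jaw": 4},
  {"delta_pos": [0, 0, 0], "turn": [0, 0, 0], "jaw": 4},
  {"delta_pos": [0, 0, 0], "turn": [0, 0, 0], "jaw": 4},
])

```text
time_s: 20.37
eef_pos: [584.9, 154.6, 247.3]
tcp_rot: [-0.0, 0.598, 0.801, -0.0]
contact_force: [-0.1, -0.5, -0.5]
opening: 39.9
finger_force: 0.0
```

```bash
python3 j.py; python3 w.py w7 hold_down_knob,hold_down_pivot spacer_a,hold_down
```

```text
t 20.3667 tcp [584.9 154.6 247.3] in jig [ 19.4 -20.1] tool y angle-jig 0.03 tilt [-0.001 -0.    -1.   ] F [-0.1 -0.5 -0.5] T [-0.07 -0.03  0.01] open 39.9 0.0
pivot-> r 105.1 angle deg 90.80000000000001
20.3667 [584.9 154.6 247.3] [-0.     0.598  0.801 -0.   ] 39.9 [-0.1 -0.5 -0.5]
hold_down_knob 0.8 [320.4 157.4] [575.4 193.6 123. ]
hold_down_pivot 0.95 [318.2  78.1] [554.5 257.7  88. ]
spacer_a 0.96 [298. 128. 336. 215.] top z 82.7 rect [578.1 172.3] [34.  89.7] 16.5
spacer_a 0.82 [180. 371. 224. 400.] top z 52.9 rect [ 493.4 -215.9] [26.9  9.3] 2.9
spacer_a 0.58 [176. 339. 227. 374.] top z 70.9 rect [ 499.1 -116.2] [28.8 71.2] 72.3
hold_down 0.63 [298.  59. 330. 175.] top z 140.6 rect [572.  193.6] [19.1 19.3] 61.1
```

View pics/w7.png

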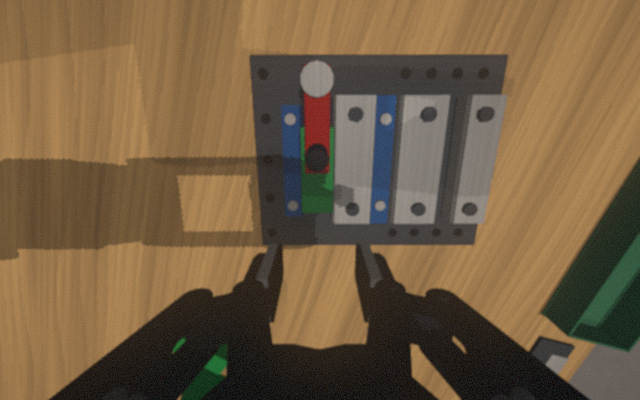

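The picture shows the red arm lying along the gap over the seated spacer (knob at 317,157, pivot at 317,78). The measured knob position (572, 193.6) matches the stop position I worked out (572, 193). The other two spacers still stand on the bench.

```bash
python3 -c "
from plant import robot
print(robot.finish_job())"
```

```text
the job is handed in; nothing more can be done
None
```

The 34 mm spacer is seated on the plate in the 36 mm gap, the hold-down is swung over it to its stop and released, the other two spacers, the jar and the tub were not touched, and the job is handed in (no verdict was returned).

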